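# Brace a glaze jar in its holder and unscrew the tight cap

### The arm

A 6-joint arm with a two-finger parallel gripper is mounted at the origin on the work surface. World frame = base frame: x ahead of the robot, y to its left, z up, the work surface at z = 0. Lengths are in m, angles in degrees, forces in N, time in s.
With the tool pointing down it reaches from about 0.4 to 0.825 m from the base axis. Payload 7 kg.
Tool frame: the origin (TCP) lies midway between the tips of the shut fingers; the grasp point (between the pads) lies 19 mm behind it; z points along the fingers, y is the direction in which the jaws open and shut (so a half turn about z gives the same grasp; the last joint's range is limited). The gripper opens to 88 mm and grips with 3 to 60 N. Pads are 19 mm wide; open, the fingers measure 130 mm over their backs; the gripper's body (78 mm by 193 mm) begins 47 mm behind the grasp point.
Start: joints at [85.09, 20.546, 0.682, 0, -70.136, -16.507], TCP at [0.246, 0.628, 0.227] pointing down, gripper open.
Joint ranges: [-176.03, 176.03], [-82.01, 121.73], [-58.28, 71.71], [-173.87, 95.51], [-174.79, -0.11], [-173.66, 173.66]. Speed limits (degrees/s): [136.94, 136.94, 172.46, 180, 180, 180].

### API

Orientations are given as [roll, pitch, yaw] about the fixed x, y, z axes, in that order (R = Rz(yaw) Ry(pitch) Rx(roll)).
In Python, from plant import r gives the robot as it stands. The module is installed in compiled form; this text tells all that it offers.
- The arm moves only by the tool send_rows, never from a script. Its argument "motion" is a list of rows, each an object with "travel": the shift along the tool's x, y, z in m, a list of three; "spin": the turn about the tool's z in degrees. In form: [{"travel": [tx, ty, tz], "spin": spin}, ...]. A call has 1 to 5 rows; each row shifts and turns the pose as measured when the row begins, along the tool's axes as they then stand; what a row does not reach is not made up. A row lasts 1/12 s, in which the tool goes at most 41.7 mm and 7.16 degrees, less where a joint would pass 70% of its speed; a pose out of reach is approached as far as the arm can. A call is refused whole if a number of a shift passes 0.0417 or a number of a turn 7.16, either way. A call with a gripper value outside its range is refused whole. "gripper" is the gripper command: -1 is shut, 1 is fully open, values between are in proportion, set as the call begins (left out, the last holds). The fingers move at their own pace and stop on an object; "squeeze" is the grip in N (left out, the last holds). Time passes only in rows, so rows that do not move let the fingers close. It gives the time, the measured TCP pose, the force and the opening at its end, in the units of the state.
- r.get_state(): the state, without advancing time (a new reading comes with each control period).
- r.capture(name): name is "side" or "top"; returns (picture, depth): 384x512x3 uint8, blue, green, red; 384x512 float32, m along the optical axis (not along the pixel's ray), 0 where there is no reading.
- r.get_calibration(name): a dict with "fov_y" (degrees; the focal length in pixels is half the picture's height over the tangent of half this angle, whatever the lens; pixels are square), "cx", "cy" (the principal point, pixels), "origin" and "orientation" of the camera in the world. Camera axes: x right, y down, z forward; pixel columns grow to the right and rows downward; lengths in m; the calibration is good to about 2 mm. A picture is of the moment at which its call begins. get_calibration takes no time and is no camera call.
- r.close_job(): hands the job in, once; it reports no verdict.
Trained networks look in the newest picture that a camera, given by its name, has taken for a name from the list of things; names that differ only in an ending like _2 or _b are one class to them, and where a whole thing is asked for, a point or a joint stands for the part that bears it (a point fixed in the world has none). Each returns a list of dicts, best first, with "conf" (0 to 1); they miss things now and then, are a little off and sometimes report something else, mostly with a low value. They report only what shows in the picture. A call takes as long as a camera call. They do not tell look-alikes from the thing itself.
- r.boxes_of(camera, target): "at" ([x, y, z] in m, in the coordinates of the camera as it stood for that picture, good to about 4 mm: the middle of the surface that is visible of it).
- r.pinpoint(camera, target): "at" ([x, y, z] in m, in the coordinates of the camera as it stood for that picture, good to about 4 mm: a listed point, or the origin of a listed thing).
The state is a dict: "time_s": time; "joints": joint angles; "qd": joint speeds; "joint_torque": joint torques, N m; "tcp_pos": TCP position; "eef_rot": TCP orientation; "contact_force": force on the tool from outside, world axes, zero at the start; "moment": the same for the moment, N m; "gripper_width": finger opening in m.
Only numpy, scipy, OpenCV 4.12 (cv2) and the standard library are available. Lean on these libraries where they do the work, as an engineer would, in place of code of your own. Each camera call takes 0.05 s, during which the arm holds its last target. There are 200 camera calls.

### The job

Set the square glaze jar with the orange cap upright and fully home in the dark wooden bench holder, cap still screwed tight. With the holder bracing the jar, unscrew the cap anticlockwise until its threads let go, then lift it straight up and finish while holding it, level, just above the open jar, a finger's breadth or two clear of its mouth; leave the jar seated in the holder and do not disturb the other things on the table.

Things in the scene. Friction and masses are not known exactly. Their poses are not given: they have to be found in the camera images.
- jar: glaze jar, about 350 g: square white body 60 x 60 mm, 66 mm high, with a blue band and, mid +x side, a yellow stripe; a round collar of 52 mm diameter up to 72 mm; a neck of 38 mm diameter. Any quarter turn fits the holder. Carry it by its cap or body. Origin at the centre of its underside; x, y square to its sides, z up
- cap: orange round ribbed rigid screw cap, 56 mm diameter, 24 mm high, 40 g, screwed tight on the jar. Origin at the centre of its open rim, 78 mm above the jar's underside when closed (6 mm free below it to the jar's collar). z up; x points along the white line on its top, within 0.1 rad of the jar's +x when closed
- cap_mark (a point): end of the white line on the cap's top, 27 mm along the cap's x, 24 mm above its rim. Thread: turned anticlockwise from above the cap rises 2.5 mm per rad; it lets go when the line is 1.0 rad past the jar's +x and is free up to 2.2 rad (a stop). It takes some 0.3 N m, more than the jar's weight on the table resists
- holder: dark wooden block fixed to the table, 110 x 110 mm and 36 mm high, with a square pocket of 64 x 64 mm from above, 26 mm deep, its mouth bevelled by 3 mm. Origin at the centre of its underside, on the table; x and y along its sides
- holder_floor (a point): centre of the pocket's floor, 10 mm above the table; the jar's underside rests here when home
- spare: another jar of the same shape with a green band and a grey cap, 102 mm high; leave it alone. Origin at the centre of its underside
- rolling_pin: small wooden rolling pin, 260 mm long, 38 mm thick, lying on the table; leave alone. Origin at the middle of its underside, x along it
- bud_vase: small grey vase, 72 mm wide at the foot, 78 mm high; leave alone. Origin at the centre of its underside
- pinch_pot: terracotta bowl, 90 mm wide, 50 mm high; leave alone. Origin at the centre of its underside
- rib_tool: spatula with a wooden handle and steel blade, some 220 mm long, lying on the table; leave alone
- wood_bat: wooden block 70 x 45 x 30 mm; leave alone. Origin at the centre of its underside
- jar_mouth (a point): centre of the jar's mouth, a sprung black rubber seal, 98 mm above the jar's underside (101 mm with the cap off). Once its threads let go the cap must rise some 20 mm more to clear it
There are look-alikes about, which are no part of the job. What is shaped like the cap but green or purple is not meant. What is shaped like the jar but turquoise is not meant.

How it is judged (in metres and radians):
On the way, in this order (a step that is already met when the one before it is completed fails the run):
1. the jar stands home in the holder with the cap still closed (z of jar in the frame of holder_floor below 0.003 m and horizontal distance between jar and holder_floor below 0.006 m and angle between jar's own z axis and vertical below 0.06 rad and z of cap in the frame of jar below 0.0805 m and x of cap_mark in the frame of jar above 0.02 m), for 0.2 s.
2. the cap is turned anticlockwise until its threads let go, the jar still home (x of cap_mark in the frame of jar below 0.0165 m and y of cap_mark in the frame of jar above 0.01 m and z of jar in the frame of holder_floor below 0.005 m and horizontal distance between jar and holder_floor below 0.006 m), for 0.05 s.
At the end, for the whole second after the job is handed in: The jar stands upright (within 0.06 rad) on the pocket's floor (within 3 mm in height, 6 mm sideways); the fingers hold the cap still, level within 0.25 rad, over the jar (within 20 mm sideways), its rim 3 to 54 mm above the mouth, and the cap touches the jar no more (z of jar in the frame of holder_floor below 0.003 m and horizontal distance between jar and holder_floor below 0.006 m and angle between jar's own z axis and vertical below 0.06 rad and z of cap in the frame of jar between 0.104 and 0.155 m and horizontal distance between cap and jar below 0.02 m and angle between cap's own z axis and vertical below 0.25 rad and contact force between cap and the fingers above 1 N and contact force between cap and jar below 0.1 N and linear speed of cap below 0.03 m/s); the arm keeps its last pose, push and grip.
It fails at once if the cap comes off while the jar is not in the holder (z of cap in the frame of jar above 0.09 m and (z of jar in the frame of holder_floor above 0.02 m or horizontal distance between jar and holder_floor above 0.01 m)).
It fails at once if the jar is tipped over (angle between jar's own z axis and vertical above 0.7 rad).
It fails at once if the spare jar is disturbed (distance of spare from where it was at the start of the episode above 0.03 m or angle between spare's own z axis and vertical above 0.3 rad).
It fails at once if another thing on the table is disturbed (distance of any of rolling_pin, bud_vase, pinch_pot, rib_tool, wood_bat from where it was at the start of the episode above 0.03 m).
It also fails if it takes over 48 s, if anything falls off the work surface, if the arm or the gripper's body presses on something with over 40 N, if the wrist force passes 120 N, or if a joint passes its speed limit or range.

## Working session

There is one attempt and no reset: what is moved stays moved. The work goes in short steps, Python scripts to look and compute and a tool call to move; the robot and the scene stay as the last step left them, time stands still between calls to the robot, and variables do not carry over. Pictures are saved under pics/ and viewed, about 8 in all and at most 12, crops included, and the job is handed in when it is done.

Besides the shell and the picture viewer there is one more tool, called after "Request:" in YAML: its name, and indented under it one key for each argument. send_rows: Moves the arm, as the interface text tells. Its arguments: {"type":"object","properties":{"motion":{"type":"array"},"gripper":{"type":"number"},"squeeze":{"type":"number"}},"required":["motion"]}

```bash
mkdir -p pics; cat > h.py <<'E'
import numpy as np, cv2
from scipy.spatial.transform import Rotation as R
from plant import r
def cal(n):
    c=r.get_calibration(n); f=192/np.tan(np.radians(c["fov_y"])/2)
    return c,f,R.from_euler('xyz',c["orientation"],degrees=True).as_matrix(),np.array(c["origin"])
def w(n,p):
    c,f,M,o=cal(n); return M@np.array(p)+o
def pix(n,P):
    c,f,M,o=cal(n); q=M.T@(np.array(P)-o); return q[0]/q[2]*f+c["cx"],q[1]/q[2]*f+c["cy"]
def cloud(n,d):
    c,f,M,o=cal(n); v,u=np.mgrid[:384,:512]
    return np.stack([(u-c["cx"])/f*d,(v-c["cy"])/f*d,d],-1)@M.T+o
E
python3 - <<'E'
from h import *
for n in("side","top"):
    print(n,r.get_calibration(n))
    p,d=r.capture(n); cv2.imwrite(f"pics/{n}0.png",p); np.save(f"{n}0.npy",d)
    for t in("jar","cap","cap_mark","holder","holder_floor","spare"):
        for e in r.pinpoint(n,t): 
            W=w(n,e["at"]);print(t,round(e["conf"],2),W.round(3),np.round(pix(n,W)))
print(r.get_state())
a=np.hstack([cv2.imread("pics/top0.png"),cv2.imread("pics/side0.png")]);cv2.imwrite("pics/both.png",cv2.resize(a,(800,300)))
E
```

```text
side {'fov_y': 45.192348971387744, 'cx': 256.5457310842456, 'cy': 191.70169137667335, 'origin': array([ 0.50036339, -1.13509233,  0.87099099]), 'orientation': array([-126.70036426,   -0.91332008,   -5.84308135])}
jar 0.78 [ 0.559 -0.024  0.005] [234. 201.]
jar 0.62 [ 0.491 -0.132  0.003] [213. 226.]
jar 0.58 [0.458 0.111 0.001] [201. 179.]
jar 0.28 [ 0.562 -0.018  0.081] [235. 180.]
cap 0.53 [ 0.462 -0.023  0.005] [202. 203.]
cap 0.46 [0.588 0.074 0.003] [241. 183.]
cap_mark 0.77 [ 0.584 -0.014  0.104] [242. 172.]
cap_mark 0.67 [0.565 0.093 0.027] [234. 174.]
cap_mark 0.52 [ 0.488 -0.042  0.022] [211. 202.]
holder 0.58 [0.559 0.254 0.004] [229. 153.]
holder_floor 0.92 [0.557 0.253 0.014] [229. 151.]
holder_floor 0.46 [ 0.7   -0.169  0.006] [287. 230.]
holder_floor 0.19 [ 0.584 -0.011  0.103] [242. 172.]
top {'fov_y': 57.13325637905353, 'cx': 252.0128908689812, 'cy': 189.6537421022946, 'origin': array([ 0.46841599, -0.10272507,  0.99484599]), 'orientation': array([-1.70253228e+02,  5.26852949e-02, -8.99025570e+01])}
jar 0.91 [0.468 0.112 0.   ] [175. 250.]
jar 0.75 [ 0.561 -0.019 -0.0
[... 525 characters left out ...]
 0.59 [ 0.555 -0.281  0.006] [316. 219.]
{'time_s': 0.7, 'joints': array([ 8.50914546e+01,  2.05440242e+01,  6.81316118e-01, -1.52842251e-03,
       -7.01358811e+01, -1.65063141e+01]), 'qd': array([ 0.04142738, -0.03519946,  0.14404529, -0.03515338, -0.03976462,
        0.00983348]), 'joint_torque': array([ 4.59983348e-04, -5.82167530e+01,  2.93247986e+01,  7.00116590e+00,
        1.24957316e-02, -1.59824572e-05]), 'tcp_pos': array([0.24646047, 0.6283614 , 0.22657793]), 'eef_rot': array([-1.79999056e+02,  1.77910533e-03, -2.14153788e+01]), 'contact_force': array([1.18382369, 0.3559678 , 0.28208895]), 'moment': array([0.00164164, 0.01865402, 0.01167622]), 'gripper_width': 0.08754603101824669}
```

View pics/top0.png

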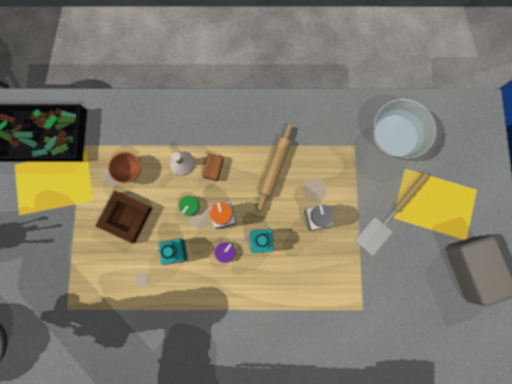

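View pics/side0.png

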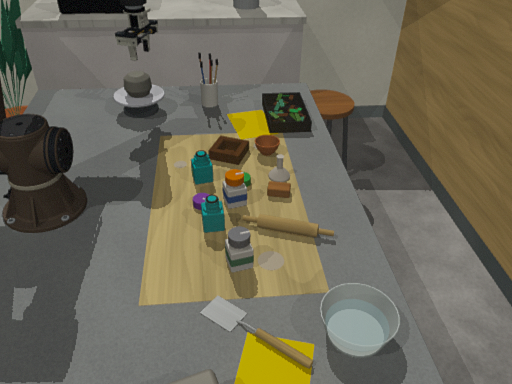

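Top view: the candidates are the orange-capped jar (221,214), turquoise jars (172,251) and (262,240), the grey-cap spare (318,217), and loose caps green (189,206) and purple (225,253). I choose (221,214). The holder is at (124,216). Next I'll measure yaws and check a close crop.

```bash
python3 - <<'E'
from h import *
p=cv2.imread("pics/top0.png"); d=np.load("top0.npy"); C=cloud("top",d)
hsv=cv2.cvtColor(p,cv2.COLOR_BGR2HSV)
def near(x,y,rad): return np.hypot(C[...,0]-x,C[...,1]-y)<rad
# holder rim
m=near(.56,.254,.085)&(C[...,2]>.026)&(C[...,2]<.046)
P=C[m]; q=(P[:,:2]*1000).astype(np.float32); print("holder",m.sum(),cv2.minAreaRect(q), np.median(P[:,2]))
m=near(.56,.254,.02); print("floor z",np.median(C[m][:,2]))
# cap top
m=near(.56,-.02,.035)&(C[...,2]>.093); P=C[m]; print("cap",m.sum(),cv2.minEnclosingCircle((P[:,:2]*1000).astype(np.float32)),P.mean(0),np.median(P[:,2]))
wm=m&(hsv[...,1]<130)&(hsv[...,2]>150); L=C[wm]; print("white",wm.sum(),L.round(3)[:12])
# jar shoulder
m=near(.56,-.02,.05)&(C[...,2]>.058)&(C[...,2]<.070); P=C[m]; print("shoulder",m.sum(),cv2.minAreaRect((P[:,:2]*1000).astype(np.float32)),np.median(P[:,2]))
s=cv2.imread("pics/side0.png")
a=cv2.resize(p[190:245,95:255],(800,275),interpolation=cv2.INTER_CUBIC);b=cv2.resize(s[130:220,180:340],(533,300),interpolation=cv2.INTER_CUBIC)
o=np.zeros((575,800,3),np.uint8);o[:275]=a;o[275:,:533]=b;cv2.imwrite("pics/crop1.png",o)
E
```

```text
holder 1159 ((560.5623779296875, 251.70457458496094), (112.27010345458984, 110.1022720336914), 65.65949249267578) 0.03587187526433411
floor z 0.010390848553039289
cap 387 ((562.5242309570312, -22.73847770690918), 28.055908203125) [ 0.56199976 -0.02306132  0.10246495] 0.10266760514628548
white 41 [[ 0.589 -0.018  0.105]
 [ 0.587 -0.01   0.104]
 [ 0.587 -0.012  0.103]
 [ 0.587 -0.015  0.103]
 [ 0.587 -0.018  0.106]
 [ 0.587 -0.033  0.102]
 [ 0.587 -0.036  0.106]
 [ 0.585 -0.012  0.1  ]
 [ 0.585 -0.015  0.102]
 [ 0.585 -0.017  0.101]
 [ 0.584 -0.038  0.103]
 [ 0.582 -0.012  0.102]]
shoulder 126 ((562.332763671875, -22.880477905273438), (59.66815185546875, 59.397705078125), 14.42612361907959) 0.06526893596139322
```

View pics/crop1.png

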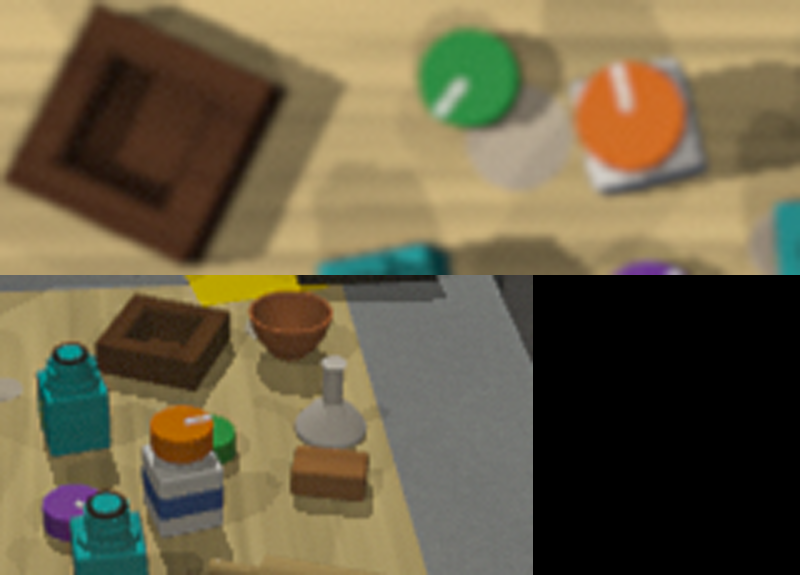

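The crop confirms the orange-capped, blue-banded jar: (0.562,-0.023), yaw 14.4°. The holder is at (0.561,0.252), yaw -24.3°. I'm setting out above the jar.

Request:
send_rows:
  motion:
    - {"travel": [0.0294,0.0271,0],"spin": 0}
    - {"travel": [0.0294,0.0271,0],"spin": 0}
    - {"travel": [0.0294,0.0271,0],"spin": 0}
    - {"travel": [0.0294,0.0271,0],"spin": 0}
    - {"travel": [0.0294,0.0271,0],"spin": 0}
  gripper: 1
  squeeze: 50

```text
time_s: 1.12
tcp_pos: [0.3334, 0.4486, 0.2236]
eef_rot: [179.9, -0.0, -20.9]
contact_force: [0.4, -0.4, 0.1]
gripper_width: 0.0877
```

Request:
send_rows:
  motion:
    - {"travel": [0.0294,0.0271,0],"spin": 0}
    - {"travel": [0.0294,0.0271,0],"spin": 0}
    - {"travel": [0.0294,0.0271,0],"spin": 0}
    - {"travel": [0.0294,0.0271,0],"spin": 0}
    - {"travel": [0.0294,0.0271,0],"spin": -2}

```text
time_s: 1.53
tcp_pos: [0.4242, 0.2609, 0.2253]
eef_rot: [-179.9, -0.1, -18.8]
contact_force: [2.0, 0.1, 0.8]
gripper_width: 0.0877
```

Request:
send_rows:
  motion:
    - {"travel": [0.0282,0.0285,0],"spin": -5}
    - {"travel": [0.0257,0.0307,0],"spin": -5}
    - {"travel": [0.0229,0.0328,0],"spin": -5}
    - {"travel": [0.02,0.0347,0],"spin": -3.5}
    - {"travel": [0.018,0.0355,0],"spin": 0}

```text
time_s: 1.95
tcp_pos: [0.5154, 0.0735, 0.228]
eef_rot: [-179.7, -0.4, 0.8]
contact_force: [1.2, 1.4, 0.8]
gripper_width: 0.0876
```

Request:
send_rows:
  motion:
    - {"travel": [0.0175,0.036,0],"spin": 0}
    - {"travel": [0.0175,0.036,0],"spin": 0}

```text
time_s: 2.12
tcp_pos: [0.5524, -0.0013, 0.2289]
eef_rot: [-179.7, -0.6, 0.9]
contact_force: [0.2, 0.8, 0.9]
gripper_width: 0.0877
```

Request:
send_rows:
  motion:
    - {"travel": [0.0095,0.021,0],"spin": 0}
    - {"travel": [0,0,0.02],"spin": 0}
    - {"travel": [0,0,0.02],"spin": 0}
    - {"travel": [0,0,0],"spin": 0}

```text
time_s: 2.45
tcp_pos: [0.5667, -0.0318, 0.1888]
eef_rot: [-179.7, -0.8, 0.4]
contact_force: [-0.3, -0.5, -1.0]
gripper_width: 0.088
```

```bash
python3 - <<'E'
from h import *
p,d=r.capture("side");C=cloud("side",d);h=cv2.cvtColor(p,cv2.COLOR_BGR2HSV)
m=(h[...,0]<14)&(h[...,1]>170)&(h[...,2]>100)&(np.hypot(C[...,0]-.56,C[...,1]+.02)<.06)&(C[...,2]>.07)
t=m&(C[...,2]>.098); print(m.sum(),t.sum(),C[t].mean(0),cv2.minEnclosingCircle((C[t][:,:2]*1000).astype(np.float32)))
s=r.get_state();print(s["tcp_pos"],s["eef_rot"])
E
```

```text
7 3 [ 0.57306928 -0.01909224  0.10209389] ((574.7343139648438, -23.01812744140625), 14.610024452209473)
[ 0.56734129 -0.03156636  0.1906174 ] [-179.71715292   -0.8473958     0.43236648]
```

Request:
send_rows:
  motion:
    - {"travel": [-0.005,-0.0087,0.01],"spin": 0}
    - {"travel": [0,0,0.03],"spin": 0}
    - {"travel": [0,0,0.03],"spin": 0}
    - {"travel": [0,0,0.01],"spin": 0}
    - {"travel": [0,0,0],"spin": 0}

```text
time_s: 2.92
tcp_pos: [0.5679, -0.02, 0.1165]
eef_rot: [-179.7, -1.5, 0.7]
contact_force: [-0.6, -0.2, 0.4]
gripper_width: 0.0877
```

Request:
send_rows:
  motion:
    - {"travel": [-0.006,0.003,0.012],"spin": 0}
    - {"travel": [-0.001,0,0.012],"spin": 0}
    - {"travel": [0,0,0.012],"spin": 0}
    - {"travel": [0,0,0],"spin": 0}

```text
time_s: 3.25
tcp_pos: [0.5661, -0.0209, 0.0869]
eef_rot: [-179.7, -1.9, 0.9]
contact_force: [0.3, -1.4, 0.2]
gripper_width: 0.0877
```

Request:
send_rows:
  motion:
    - {"travel": [0,0,0],"spin": 0}
    - {"travel": [0,0,0],"spin": 0}
    - {"travel": [0,0,0],"spin": 0}

```text
time_s: 3.5
tcp_pos: [0.5689, -0.02, 0.0919]
eef_rot: [-179.7, -2.2, 1.0]
contact_force: [-0.1, 0.2, 1.0]
gripper_width: 0.0874
```

Request:
send_rows:
  motion:
    - {"travel": [-0.0075,0.003,0.014],"spin": 0.5}
    - {"travel": [-0.001,0,0.009],"spin": 0.3}

```text
time_s: 3.67
tcp_pos: [0.5645, -0.0222, 0.0725]
eef_rot: [-179.5, -2.6, 0.3]
contact_force: [-1.2, -1.0, -1.3]
gripper_width: 0.0875
```

Request:
send_rows:
  motion:
    - {"travel": [-0.0022,0.0005,0.0015],"spin": 0}
    - {"travel": [-0.0012,0.0003,0.0015],"spin": 0}
    - {"travel": [-0.001,0.0003,0.0015],"spin": 0}
  gripper: -1
  squeeze: 50

```text
time_s: 3.92
tcp_pos: [0.5607, -0.0232, 0.0681]
eef_rot: [-179.6, -2.7, 0.3]
contact_force: [-0.2, -0.1, -0.6]
gripper_width: 0.0724
```

Request:
send_rows:
  motion:
    - {"travel": [0.001,0,-0.003],"spin": 0}
    - {"travel": [-0.0005,0,0],"spin": 0}
    - {"travel": [-0.0005,0,0.001],"spin": 0}
    - {"travel": [-0.0005,0,0.001],"spin": 0}

```text
time_s: 4.25
tcp_pos: [0.5616, -0.0225, 0.0712]
eef_rot: [-179.5, -2.8, 0.3]
contact_force: [-4.0, 2.7, 10.4]
gripper_width: 0.0554
```

Request:
send_rows:
  motion:
    - {"travel": [0,0,-0.03],"spin": 0}
    - {"travel": [0,0,-0.035],"spin": 0}
    - {"travel": [0,0,-0.02],"spin": 0}

```text
time_s: 4.5
tcp_pos: [0.5523, -0.0242, 0.1519]
eef_rot: [-179.7, -2.0, 0.3]
contact_force: [0.4, 1.4, -3.4]
gripper_width: 0.0552
```

Request:
send_rows:
  motion:
    - {"travel": [0.002,-0.036,0],"spin": 5.5}
    - {"travel": [-0.0015,-0.036,0],"spin": 5.5}
    - {"travel": [-0.005,-0.0357,0],"spin": 5.5}
    - {"travel": [-0.0083,-0.0351,0],"spin": 5.5}
    - {"travel": [-0.0116,-0.034,0],"spin": 5.5}

```text
time_s: 4.92
tcp_pos: [0.5618, 0.1553, 0.1585]
eef_rot: [-178.6, -1.7, -28.7]
contact_force: [0.1, 0.3, -3.0]
gripper_width: 0.0555
```

Request:
send_rows:
  motion:
    - {"travel": [-0.0173,-0.0316,0],"spin": 4.5}
    - {"travel": [-0.0163,-0.0252,0],"spin": 3.5}
    - {"travel": [-0.0099,-0.0126,0],"spin": 1.2}
    - {"travel": [0,0,0],"spin": 0}

```text
time_s: 5.25
tcp_pos: [0.5598, 0.2471, 0.1565]
eef_rot: [-178.5, -1.4, -38.6]
contact_force: [-0.4, -0.8, -3.5]
gripper_width: 0.0555
```

```bash
python3 - <<'E'
from h import *
for n in("top","side"):
    p,d=r.capture(n); cv2.imwrite(f"pics/{n}1.png",p); np.save(f"{n}1.npy",d); C=cloud(n,d)
    for t in("jar","cap"):
        for e in r.pinpoint(n,t):
            W=w(n,e["at"])
            if W[1]>.15: print(n,t,round(e["conf"],2),W.round(4))
s=r.get_state();print(s["time_s"],s["tcp_pos"],s["eef_rot"])
u,v=map(int,pix("side",(.56,.25,.08)))
a=cv2.imread("pics/side1.png")[v-50:v+50,u-65:u+65];u,v=map(int,pix("top",(.56,.25,.08)))
b=cv2.imread("pics/top1.png")[v-50:v+50,u-65:u+65];cv2.imwrite("pics/c2.png",cv2.resize(np.hstack([a,b]),(800,308),interpolation=cv2.INTER_CUBIC))
E
```

```text
top jar 0.69 [0.5591 0.2506 0.084 ]
top cap 0.64 [0.5587 0.2475 0.1615]
side jar 0.75 [0.5567 0.2468 0.0901]
side cap 0.64 [0.5586 0.2451 0.163 ]
5.55 [0.5601143  0.24271649 0.15732502] [-178.44952208   -1.38269084  -38.69932279]
```

View pics/c2.png

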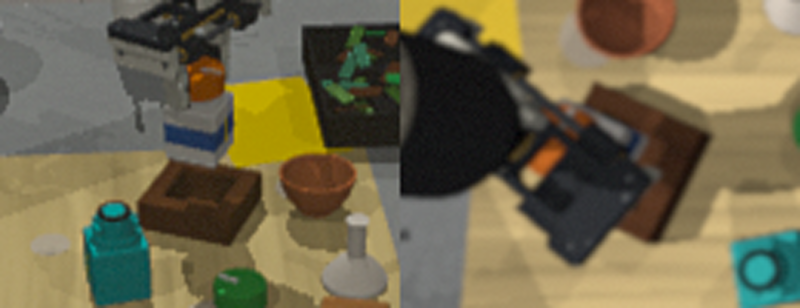

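```bash
cat >> h.py <<'E'
def jar_now(s,grasp=None):
    Rg=R.from_euler('xyz',[-179.5,-2.8,.3],degrees=True); tg=np.array([.5616,-.0225,.0712])
    pj=Rg.inv().apply(np.array([.5623,-.0225,0])-tg); Rj=Rg.inv()*R.from_euler('z',14.4,degrees=True)
    Rn=R.from_euler('xyz',s["eef_rot"],degrees=True)
    J=Rn*Rj
    return Rn.apply(pj)+s["tcp_pos"], J.as_euler('xyz',degrees=True), J.as_matrix()[:,2], Rn
E
python3 - <<'E'
from h import *
s=r.get_state();p,e,z,Rn=jar_now(s);print(p,e,z, "qd",s["qd"])
print("need tool xyz",Rn.inv().apply(np.array([.5606,.2517,p[2]])-p), "60mm down:",Rn.inv().apply([0,0,-.06]))
# measured jar body from side camera: points white/blue near
C=cloud("side",np.load("side1.npy"));m=(np.hypot(C[...,0]-.56,C[...,1]-.245)<.05)&(C[...,2]>.095)&(C[...,2]<.145)
print(m.sum(),cv2.minAreaRect((C[m][:,:2]*1000).astype(np.float32)))
C=cloud("side",np.load("side0.npy"));m=(np.hypot(C[...,0]-.56,C[...,1]-.2517)<.085)&(C[...,2]>.026)&(C[...,2]<.046)
print("holder side",m.sum(),cv2.minAreaRect((C[m][:,:2]*1000).astype(np.float32)))
E
```

```text
[0.56009907 0.24439537 0.08614137] [  1.36399201   1.11825986 -24.54767217] [ 0.00785777 -0.02975807  0.99952624] qd [-0.16832086 -0.28595982  0.22919973  0.0233656   0.08439478 -0.18422313]
need tool xyz [-4.17493503e-03 -6.01453563e-03  6.19906329e-05] 60mm down: [-0.00144781  0.00162299  0.05996057]
294 ((561.9481201171875, 222.13186645507812), (80.58515167236328, 47.08668518066406), 14.907520294189453)
holder side 534 ((558.1564331054688, 251.431884765625), (120.21348571777344, 114.43006134033203), 65.59516906738281)
```

Request:
send_rows:
  motion:
    - {"travel": [-0.0046,-0.0056,0.016],"spin": 0}
    - {"travel": [-0.0004,0.0004,0.016],"spin": 0}
    - {"travel": [0,0,0],"spin": 0}

```text
time_s: 5.8
tcp_pos: [0.5618, 0.2474, 0.1264]
eef_rot: [-178.3, -1.4, -38.9]
contact_force: [-1.1, -1.5, -4.8]
gripper_width: 0.0552
```

```bash
cat > n.py <<'E'
from h import *
s=r.get_state();p,e,z,Rn=jar_now(s);print(s["time_s"],s["tcp_pos"],s["eef_rot"],s["contact_force"]);print(p,e,z)
print("need tool xyz",Rn.inv().apply(np.array([.5606,.2517,p[2]])-p).round(4), "30mm down:",Rn.inv().apply([0,0,-.03]).round(4))
E
python3 n.py
```

```text
5.8 [0.56181377 0.2474181  0.12639191] [-178.26241292   -1.42028998  -38.90142458] [-1.10744182 -1.47325832 -4.7935715 ]
[0.5619866  0.24924854 0.05521222] [  1.53620075   1.03605752 -24.74196027] [ 0.00519562 -0.0319126   0.99947716]
need tool xyz [-0.0026 -0.001  -0.    ] 30mm down: [-0.0007  0.0009  0.03  ]
```

Request:
send_rows:
  motion:
    - {"travel": [-0.0034,-0.0006,0.012],"spin": -0.3}
    - {"travel": [-0.0006,0,0.012],"spin": 0}

```text
time_s: 5.97
tcp_pos: [0.5617, 0.2495, 0.1049]
eef_rot: [-178.1, -1.5, -38.7]
contact_force: [-3.3, 1.5, -2.8]
gripper_width: 0.0554
```

```bash
python3 n.py
```

```text
5.9667 [0.56170567 0.24953111 0.10487613] [-178.06532932   -1.51287131  -38.67956965] [-3.32073059  1.5251293  -2.81391473]
[0.56211399 0.25148143 0.03370057] [  1.70460121   0.89808224 -24.51221898] [ 0.00191345 -0.03356555  0.99943469]
need tool xyz [-0.0013  0.0008 -0.0001] 30mm down: [-0.0008  0.001   0.03  ]
```

Just at the mouth; continuing down with small corrections.

Request:
send_rows:
  motion:
    - {"travel": [-0.002,0.001,0.009],"spin": 0}
    - {"travel": [-0.001,0.0003,0.009],"spin": 0}

```text
time_s: 6.13
tcp_pos: [0.5596, 0.2497, 0.0864]
eef_rot: [-178.0, -1.5, -38.8]
contact_force: [-0.5, -0.0, -3.2]
gripper_width: 0.0554
```

```bash
python3 n.py
```

```text
6.1333 [0.55960828 0.24967041 0.08639696] [-178.01694831   -1.52118467  -38.75643579] [-0.45273926 -0.01919385 -3.15606679]
[0.56006484 0.25166057 0.0152228 ] [  1.74946458   0.87818362 -24.58710888] [ 0.00122797 -0.03413514  0.99941647]
need tool xyz [ 0.0004 -0.0004  0.    ] 30mm down: [-0.0008  0.001   0.03  ]
```

Request:
send_rows:
  motion:
    - {"travel": [0,0,0.006],"spin": 0}
    - {"travel": [0,0,0.003],"spin": 0}

```text
time_s: 6.3
tcp_pos: [0.5633, 0.2527, 0.081]
eef_rot: [-177.5, -1.7, -38.6]
contact_force: [-14.3, 1.0, 31.6]
gripper_width: 0.0557
```

```bash
python3 n.py
```

```text
6.3 [0.56331073 0.25267977 0.08099792] [-177.53555061   -1.69526404  -38.64357722] [-14.28379365   0.98715006  31.61619345]
[0.56430499 0.25500281 0.00983933] [  2.17340749   0.59153575 -24.45530246] [-0.00630883 -0.03879256  0.99922737]
need tool xyz [-0.0008  0.0049 -0.0002] 30mm down: [-0.0009  0.0013  0.03  ]
```

Request:
send_rows:
  motion:
    - {"travel": [-0.001,0.001,-0.001],"spin": 0}
    - {"travel": [0,0,0],"spin": 0}
    - {"travel": [0,0,0],"spin": 0}
  gripper: 0.6

```text
time_s: 6.55
tcp_pos: [0.5644, 0.2543, 0.0851]
eef_rot: [-177.2, -1.8, -38.5]
contact_force: [-1.1, -0.5, -0.0]
gripper_width: 0.068
```

```bash
python3 n.py; python3 - <<'E'
from h import *
for n in("top","side"):
    p,d=r.capture(n); cv2.imwrite(f"pics/{n}2.png",p); np.save(f"{n}2.npy",d)
    for t in("jar","cap","cap_mark"):
        for e in r.pinpoint(n,t):
            W=w(n,e["at"])
            if W[1]>.15: print(n,t,round(e["conf"],2),W.round(4))
u,v=map(int,pix("side",(.56,.25,.08)))
a=cv2.imread("pics/side2.png")[v-40:v+40,u-52:u+52];u,v=map(int,pix("top",(.56,.25,.08)))
b=cv2.imread("pics/top2.png")[v-40:v+40,u-52:u+52];cv2.imwrite("pics/c3.png",cv2.resize(np.hstack([a,b]),(800,308),interpolation=cv2.INTER_CUBIC))
C=cloud("side",np.load("side2.npy"));print(r.get_state()["tcp_pos"])
E
```

```text
6.55 [0.56436627 0.25433184 0.08509604] [-177.17565819   -1.84365773  -38.54473738] [-1.11220129 -0.54850334 -0.03063736]
[0.56577853 0.25689138 0.01395263] [  2.48576559   0.35946044 -24.34275757] [-0.01216677 -0.04209887  0.99903937]
need tool xyz [-0.0008  0.0073 -0.0004] 30mm down: [-0.001   0.0015  0.0299]
top jar 0.64 [0.5599 0.253  0.0065]
top cap 0.62 [0.5595 0.251  0.085 ]
top cap_mark 0.42 [0.5873 0.2393 0.1118]
side jar 0.67 [0.5576 0.2519 0.0134]
side cap 0.65 [0.5613 0.2514 0.0877]
side cap 0.64 [0.5584 0.2537 0.0139]
side cap_mark 0.72 [0.5833 0.2468 0.1144]
[0.56371505 0.25384811 0.08425003]
```

View pics/c3.png

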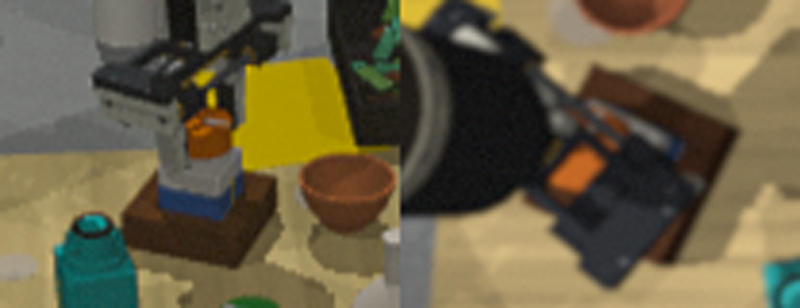

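Request:
send_rows:
  motion:
    - {"travel": [-0.001,0.0036,0.003],"spin": 0}
    - {"travel": [-0.0005,0.001,0.001],"spin": 0}
    - {"travel": [-0.0005,0.001,0.001],"spin": 0}
    - {"travel": [0,0,0.001],"spin": 0}
  gripper: -1
  squeeze: 55

```text
time_s: 7.28
tcp_pos: [0.5605, 0.2518, 0.0787]
eef_rot: [-177.0, -1.9, -38.5]
contact_force: [-1.3, 0.8, 9.8]
gripper_width: 0.0554
```

Request:
send_rows:
  motion:
    - {"travel": [0,0,0],"spin": -5}
    - {"travel": [0,0,0],"spin": -6}
    - {"travel": [0,0,0],"spin": -6}

```text
time_s: 7.53
tcp_pos: [0.5597, 0.2522, 0.0792]
eef_rot: [-177.7, -2.7, -21.2]
contact_force: [-0.6, 1.1, 3.4]
gripper_width: 0.0555
```

```bash
python3 - <<'E'
from h import *
s=r.get_state()
for k in("tcp_pos","eef_rot","contact_force","moment","joints"):print(k,s[k].round(3))
E
```

```text
tcp_pos [0.56  0.252 0.079]
eef_rot [-177.709   -2.665  -21.162]
contact_force [-0.643  1.06   3.387]
moment [ 0.189  0.346 -0.218]
joints [ 43.371  20.474 -21.636   2.017 -44.693  24.127]
```

Request:
send_rows:
  motion:
    - {"travel": [0,0,-0.0003],"spin": -6.5}
    - {"travel": [0,0,-0.0003],"spin": -6.5}
    - {"travel": [0,0,-0.0003],"spin": -6.5}
    - {"travel": [0,0,-0.0003],"spin": -6.5}

```text
time_s: 7.87
tcp_pos: [0.559, 0.2523, 0.0803]
eef_rot: [-179.1, -3.4, 6.1]
contact_force: [-0.1, 0.1, 2.3]
gripper_width: 0.0551
```

Request:
send_rows:
  motion:
    - {"travel": [0,0,0],"spin": -6.5}
    - {"travel": [0,0,0],"spin": -6.5}
    - {"travel": [0,0,0],"spin": -6.5}
    - {"travel": [0,0,0],"spin": -6}
    - {"travel": [0,0,0.0005],"spin": -6}

```text
time_s: 8.28
tcp_pos: [0.5599, 0.2529, 0.0811]
eef_rot: [178.8, -3.5, 39.3]
contact_force: [-0.6, -0.1, 2.7]
gripper_width: 0.0554
```

```bash
cat > l.py <<'E'
from h import *
import sys
k=sys.argv[1]
for n in("top","side"):
    p,d=r.capture(n); cv2.imwrite(f"pics/{n}{k}.png",p); np.save(f"{n}{k}.npy",d)
    for t in("jar","cap","cap_mark","jar_mouth"):
        for e in r.pinpoint(n,t):
            W=w(n,e["at"])
            if W[1]>.15: print(n,t,round(e["conf"],2),W.round(4))
u,v=map(int,pix("side",(.56,.25,.08)))
a=cv2.imread(f"pics/side{k}.png")[v-40:v+40,u-52:u+52];u,v=map(int,pix("top",(.56,.25,.08)))
b=cv2.imread(f"pics/top{k}.png")[v-40:v+40,u-52:u+52];cv2.imwrite(f"pics/d{k}.png",cv2.resize(np.hstack([a,b]),(800,308),interpolation=cv2.INTER_CUBIC))
s=r.get_state()
for k in("tcp_pos","eef_rot","contact_force","moment","joints"):print(k,s[k].round(3))
E
python3 l.py 4
```

```text
top cap 0.6 [0.5591 0.2545 0.0874]
top cap_mark 0.44 [0.572  0.2747 0.1166]
top jar_mouth 0.17 [ 0.688   0.2518 -0.0032]
side jar 0.8 [0.5565 0.2505 0.0142]
side cap 0.4 [0.5601 0.2533 0.093 ]
side jar_mouth 0.52 [0.5597 0.2519 0.1153]
side jar_mouth 0.23 [0.5587 0.253  0.0119]
tcp_pos [0.56  0.253 0.081]
eef_rot [178.846  -3.481  38.949]
contact_force [-0.101 -1.018  3.123]
moment [-0.116  0.263  0.02 ]
joints [ 43.407  20.302 -21.632   2.02  -44.703  84.114]
```

View pics/d4.png

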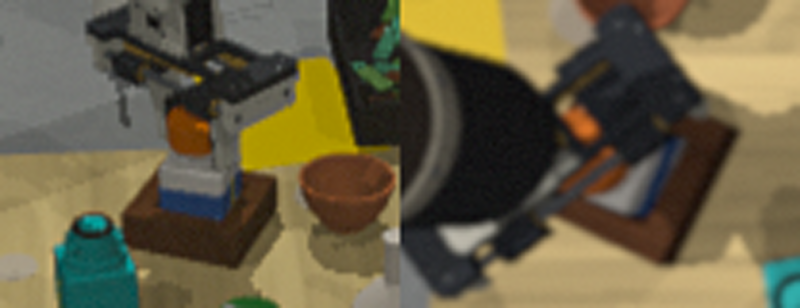

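Request:
send_rows:
  motion:
    - {"travel": [0,0,0],"spin": -6}
    - {"travel": [0.0003,0.0001,-0.005],"spin": 0}
    - {"travel": [0.0005,0.0002,-0.008],"spin": 0}

```text
time_s: 9.03
tcp_pos: [0.5585, 0.252, 0.0925]
eef_rot: [178.5, -3.1, 44.8]
contact_force: [0.7, -0.2, -0.1]
gripper_width: 0.055
```

Request:
send_rows:
  motion:
    - {"travel": [0.0006,0.0002,-0.01],"spin": 0}
    - {"travel": [0.0006,0.0002,-0.01],"spin": 0}

```text
time_s: 9.2
tcp_pos: [0.5576, 0.2514, 0.1131]
eef_rot: [178.6, -3.0, 44.5]
contact_force: [0.2, 0.3, -0.7]
gripper_width: 0.0553
```

Request:
send_rows:
  motion:
    - {"travel": [0.002,0.0015,-0.008],"spin": 0}
    - {"travel": [0,0,0],"spin": 0}

```text
time_s: 9.37
tcp_pos: [0.5609, 0.2524, 0.1253]
eef_rot: [178.6, -3.2, 44.4]
contact_force: [0.1, 0.6, 0.7]
gripper_width: 0.055
```

```bash
python3 l.py 5; sleep 0; python3 - <<'E'
from h import *
s=r.get_state();print(s["time_s"],s["tcp_pos"],s["qd"].round(2),s["gripper_width"])
E
```

```text
top jar 0.82 [0.5576 0.2543 0.0108]
top cap 0.54 [0.5601 0.2513 0.1343]
top cap_mark 0.42 [0.5718 0.2757 0.1584]
top jar_mouth 0.88 [0.5607 0.2526 0.1101]
side jar 0.79 [0.557  0.2526 0.0122]
side cap 0.48 [0.559  0.2531 0.1344]
side cap_mark 0.67 [0.5591 0.2539 0.112 ]
side cap_mark 0.43 [0.5696 0.2764 0.161 ]
side jar_mouth 0.91 [0.5605 0.254  0.1123]
tcp_pos [0.559 0.252 0.122]
eef_rot [178.59   -2.941  44.434]
contact_force [ 0.581 -0.147 -0.029]
moment [-0.15   0.096  0.011]
joints [ 43.301  17.85  -18.759   1.753 -50.436  90.015]
9.8667 [0.55942021 0.25150657 0.12225523] [ 0.01 -0.12  0.13  0.03 -0.03  0.08] 0.05538292903748026
```

View pics/d5.png

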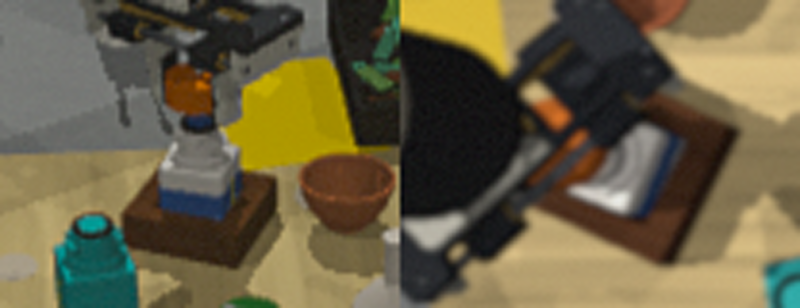

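```bash
python3 - <<'E'
from h import *
for n in("top","side"):
    C=cloud(n,np.load(f"{n}5.npy"));m=(np.hypot(C[...,0]-.56,C[...,1]-.252)<.045)
    for a,b in((.065,.079),(.105,.116)):
        z=C[m][:,2];z=z[(z>a)&(z<b)];print(n,a,len(z),np.median(z).round(4) if len(z) else None)
    m=(np.hypot(C[...,0]-.56,C[...,1]-.252)<.08);z=C[m][:,2];z=z[(z>.03)&(z<.04)];print("rim",np.median(z).round(4))
print(r.close_job())
E
```

```text
top 0.065 147 0.0752
top 0.105 2 0.1084
rim 0.036
side 0.065 94 0.0742
side 0.105 50 0.1118
rim 0.0375
the job is handed in; nothing more can be done
None
```

I set the jar in the holder with its cap still closed and unscrewed the cap anticlockwise. I then lifted it straight up and handed the job in with the gripper holding it above the open jar, at about 10 s of the 48 s.

- **Seating:** After I opened the fingers, the jar stood in the pocket. The cap-line end read about 112 mm high, as expected for a closed cap with the jar home.
- **Unscrewing:** The gripper turned about 83° in all. After the first 77° the line stood roughly 86° past the jar's +x and the twisting moment had fallen to nearly zero. The camera checks in between showed the jar still in place.
- **Final state:**
  - **Jar:** its shoulder read 75 mm above the table against an expected 76 mm, and its mouth 110–112 mm against 111 mm, so it is home.
  - **Cap:** its rim is about 124 mm above the jar's underside, roughly 23 mm clear of the mouth. It is within a few mm of centred and held at 55 N with the fingers open 55 mm.

- **Tool tilt:** The tool drifted to about 3° of tilt during the moves and I could not correct it. That is well inside the 14° allowed for the cap, and I regripped after the jar had settled.
- **Detections that disagreed:** A few network readings did not fit the others, such as a cap-mark report at the jar's mouth. I judged by the pictures and the depth readings instead.
- **Not checked:** I did not measure the other objects again at the end. The jar was carried with its underside about 80 mm up, and I saw no unexpected contact forces.

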